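Index the fixture five clicks and release its clamp

TASK

On the grey indexing fixture, turn the dial back (anticlockwise from above) until it is against its stop, then clockwise exactly five clicks. Then take the long pin from the rack, push it down the fixture's access hole until the hidden latch trips and the clamp bar springs open, and leave the pin standing released in the hole. Do not disturb the other pin or the loose things round about.

Things in the scene. Friction and masses are not known exactly. Their poses are not given: they have to be found in the camera images.
- fixture: grey indexing fixture screwed to the bench, 240 x 220 mm base plate 20 mm thick, square housing 200 x 200 mm above it, cover top 85 mm above the bench. Origin: bench level, on the dial's axis; x to the back, y left, z up at yaw 0; its yaw varies (within 0.45 rad)
- dial (a joint): angle of the dial in rad, growing clockwise seen from above; 0 at the click at the anticlockwise stop (hard stop at -0.03). A spring detent pulls it into clicks 24 degrees (0.419 rad) apart; about 0.25 N m carries it over to the next. Rests at 0 to 8 clicks, hard stop just past the eighth. It starts at one, two or three clicks. No marks
- dial_grip (a point): on the dial's upright axis, 151 mm above the bench, at a good height to grip its bar handle: a dark steel bar on edge, 16 mm thick, 46 mm tall (121 to 167 mm above the bench), 66 mm long plus a rounded nose at one end (reaching 42 mm from the axis), on a round flange 62 mm across, its top 121 mm above the bench. The point turns with the dial: x along the bar to the nose, z up
- hole_mouth (a point): centre of the mouth of the access hole, on top of the square steel guide boss (34 x 34 mm, top 105 mm above the bench), 62 mm from the dial's axis towards the fixture's -y side; axes as the fixture's. Hole 13 mm across, upright, 3 mm chamfer, 30 mm of guide. A shutter inside, turned by the dial, blocks the pin about 40 mm below the mouth at every click but the fifth
- latch_top (a point): where the pin's tip meets the hidden spring latch (out of sight): on the hole's axis, 58 mm below its mouth. The latch takes about 9 N to start down and 12 N at 7 mm, where it trips; it bottoms at 12 mm (70 mm below the mouth) and springs back up when let go
- clamp (a joint): travel of the clamp slide in m: 0 held shut by the latch, 0.030 sprung open (by itself, once the latch trips; it stays open)
- jaw (a point): top centre of the clamp's dark steel bar (130 x 20 x 46 mm) along the fixture's -y side; it springs out to the fixture's -y by 30 mm
- rack: aluminium block 70 x 140 x 70 mm fixed on the bench with two upright holes 12 mm across and 60 mm deep, 36 mm either side of its centre along its y. Origin: bench level at its centre; yaw varies
- long_pin: the release pin, steel, 160 mm long, 80 g, upright in either hole of the rack (leaning up to 3 degrees): shaft 9 mm across and 110 mm long with a 6 mm tapered tip, then a dark round grip head 18 mm across and 50 mm long. Origin at the tip, z up along the pin. In the rack the tip is 10 mm above the bench and the top of the head 170 mm
- long_pin_head (a point): middle of the long pin's grip head, on its axis, 135 mm from the tip
- short_pin: the other pin, same shaft width and head width, only 110 mm long (top 120 mm above the bench in the rack); leave it in the rack. Origin at its tip
- vblock: steel V-block 60 x 60 x 55 mm behind the fixture, loose; leave alone
- wrench: wrench, 180 mm, lying in front of the fixture; leave alone
- screwdriver: screwdriver, 200 mm, lying behind the rack; leave alone
- oilcan: plain aluminium can, 60 mm across, 130 mm tall, standing beyond the rack's right; leave alone
- mallet: hammer, 240 mm, lying in front of the rack; leave alone
- spacer: steel ring 80 mm across, 20 mm high; leave alone
- gauge_disc: steel disc 70 mm across, 30 mm high; leave alone
There are look-alikes about, which are no part of the job. Leave any pink look-alike of the long_pin alone.

How it is judged:
By the outcome, as a careful person would: the job done as asked, in the order asked, and still so for the second after the job is handed in, with the robot touching nothing.
It also fails if it takes over 72 s, if anything falls off the work surface, if the arm or the gripper's body presses on something with over 40 N, if the wrist force passes 120 N, or if a joint passes its speed limit or range.

ROBOT

A 7-joint arm with a two-finger parallel gripper is mounted at the origin on the work surface. World frame = base frame: x ahead of the robot, y to its left, z up, the work surface at z = 0. Lengths are in m, angles in rad, forces in N, time in s.
With the tool pointing down it reaches from about 0.4 to 0.9 m from the base axis. Payload 5.5 kg.
Tool frame: the origin (TCP) lies midway between the tips of the shut fingers; the grasp point (between the pads) lies 19 mm behind it (manip.grip_depth is the distance from the TCP to the grasp point, in m); z points along the fingers, x is the direction in which the jaws open and shut, and the axes are right-handed (so a half turn about z gives the same grasp; the last joint's range is limited). The gripper opens to 92 mm and grips with 3 to 60 N. Pads are 19 mm wide; open, the fingers measure 130 mm over their backs; the gripper's body (75 mm by 190 mm) begins 47 mm behind the grasp point.
Start: joints at [1.395, 0.501, -0.427, 1.55, 0.221, 1.138, -0.21], TCP at [0.276, -0.588, 0.227] pointing down, gripper open.
Joint ranges: [-2.88, 2.88], [-0.31, 2.03], [-1.54, 1.56], [0.2, 2.42], [-1.41, 4.55], [0.19, 2.02], [-2.57, 2.57]. Speed limits (rad/s): [2.57, 2.57, 3.14, 3.14, 3.14, 3.14, 3.14].

INTERFACE

Orientations are given as a unit quaternion [x, y, z, w].
In Python, from bench import manip, effector, viewer gives the robot as it stands. Calls block until the motion is done:
- manip.move_pose(position, orientation): joint-space move of the TCP to a pose.
- manip.servo_line(position, ori=None, vel=0.15): straight line of the TCP; ori=None keeps the orientation; vel is the mean speed in m/s.
- manip.movej(angles): joint-space move.
- effector.open_jaws() and effector.close(f_grip=None): open the fingers fully, or close them until they stop; f_grip is the grip in N (None keeps the last).
- manip.sleep(seconds).
- manip.solve_ik(position, orientation): joint angles nearest the present ones, or None.
- viewer.get_image(name): name is "scene" or "top"; returns the picture (400x640x3 uint8, red, green, blue); there is no depth.
- viewer.get_calibration(name): a dict with "vfov" (degrees; the focal length in pixels is half the picture's height over the tangent of half this angle, whatever the lens; pixels are square), "cx", "cy" (the principal point, pixels), "dist_coeffs" ([k1, k2, p1, p2, k3] as OpenCV has them; the pictures are not rectified), "eye" and "attitude" of the camera in the world. Camera axes: x right, y down, z forward; pixel columns grow to the right and rows downward; lengths in m; the calibration is good to about 2 mm. A picture is of the moment at which its call begins. get_calibration takes no time and is no camera call.
A pose or a line that the arm cannot do raises manip.PlanningError and nothing moves.
- manip.hand_in(): hands the job in, once; it reports no verdict.
Readings, each from a call of its own:
- manip.current_clock(): time.
- manip.current_q(): joint angles.
- manip.current_joint_velocities(): joint speeds.
- manip.current_tau(): joint torques, N m.
- manip.current_tool_pos(): TCP position.
- manip.current_tcp_rot(): TCP orientation.
- manip.current_force(): force on the tool from outside, world axes, zero at the start.
- manip.current_wrist_torque(): the same for the moment, N m.
- manip.current_finger_gap(): finger opening in m.
Only numpy, scipy, OpenCV 4.12 (cv2) and the standard library are available. Lean on these libraries where they do the work, as an engineer would, in place of code of your own. Each camera call takes 0.05 s, during which the arm holds its last target.

## Working session

There is one attempt and no reset: what is moved stays moved. The work goes in short steps, each a Python script; the robot and the scene stay as the last script left them, time stands still between calls to the robot, and variables do not carry over. Pictures are saved under pics/ and viewed, and the job is handed in when it is done.

```bash
ls; mkdir -p pics; python3 - <<'E'
from bench import manip, effector, viewer
import cv2
for n in ("scene","top"):
    im=viewer.get_image(n); cv2.imwrite(f"pics/{n}0.png",im[:,:,::-1]); print(n,viewer.get_calibration(n))
print(manip.current_clock(), manip.grip_depth, manip.current_tcp_rot())
E
```

```text
pics
scene {'vfov': 52.1106754062876, 'cx': 323.01073768099366, 'cy': 193.8497185653958, 'dist_coeffs': array([-0.08163026,  0.        ,  0.        ,  0.        ,  0.        ]), 'eye': array([1.46351638, 0.05589872, 0.67307028]), 'attitude': array([ 0.57943704,  0.66194318, -0.351233  , -0.32049856])}
top {'vfov': 46.81249623633353, 'cx': 319.06040473720213, 'cy': 196.4178836353032, 'dist_coeffs': array([0.04610647, 0.        , 0.        , 0.        , 0.        ]), 'eye': array([ 0.42122648, -0.0291715 ,  1.51950322]), 'attitude': array([ 0.7158619 , -0.6956691 ,  0.04690728, -0.03722825])}
0.1 0.0188 [ 8.44048805e-01 -5.36265660e-01 -7.25549808e-04 -4.79599507e-04]
```

View pics/scene0.png

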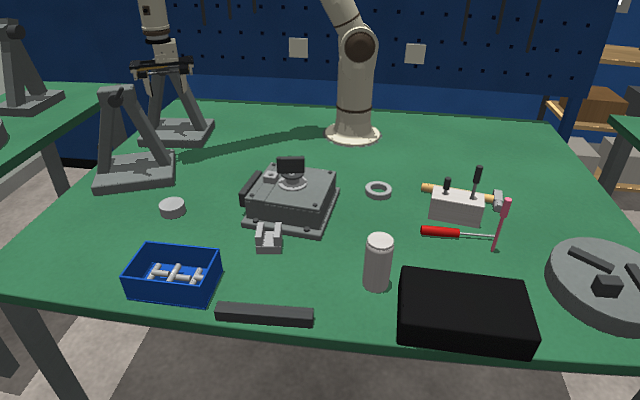

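View pics/top0.png

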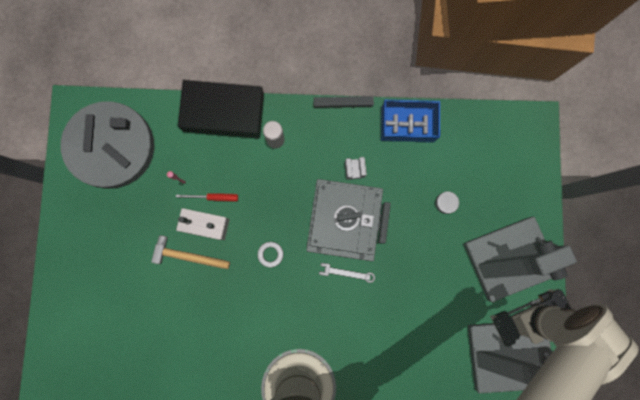

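The scene view shows the fixture near (290,200), with the rack at (457,205) holding a tall pin at (478,180) and a short one at (447,190). A pink pin stands alone at (502,220). In the top view the fixture is at (346,220) and the rack at (202,224). Next I'll take close crops.

```bash
python3 - <<'E'
import cv2,numpy as np
s=cv2.imread("pics/scene0.png");t=cv2.imread("pics/top0.png")
a=cv2.resize(s[145:245,230:350],None,fx=5,fy=5,interpolation=3)
cv2.imwrite("pics/c1.png",a)
cv2.imwrite("pics/c2.png",cv2.resize(s[155:260,410:530],None,fx=5,fy=5,interpolation=3))
cv2.imwrite("pics/c3.png",cv2.resize(t[170:280,295:405],None,fx=5,fy=5,interpolation=3))
cv2.imwrite("pics/c4.png",cv2.resize(t[160:260,150:250],None,fx=5,fy=5,interpolation=3))
E
```

```text
(no output)
```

View pics/c1.png

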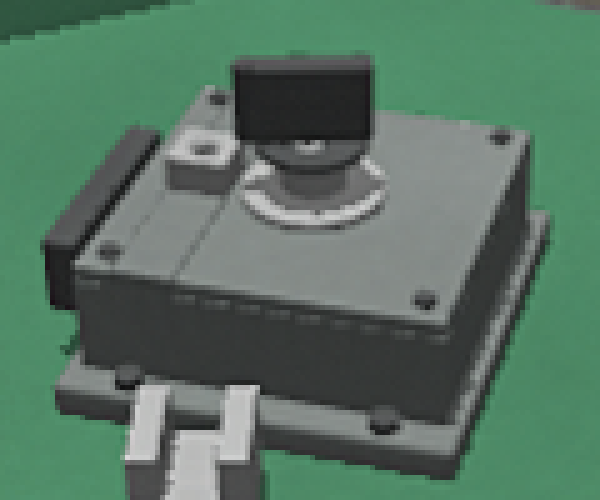

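View pics/c2.png

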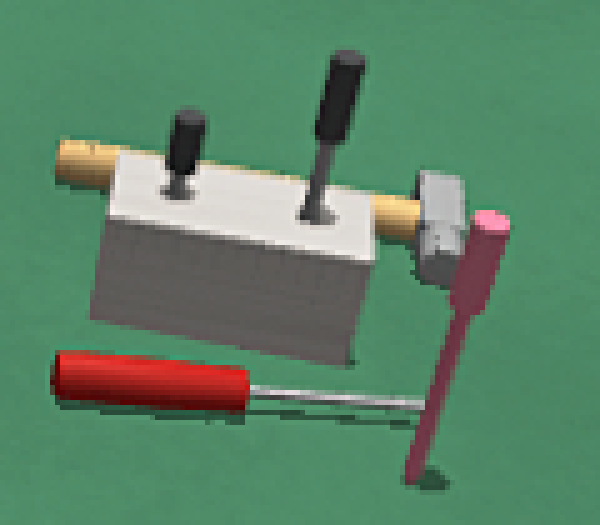

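View pics/c3.png

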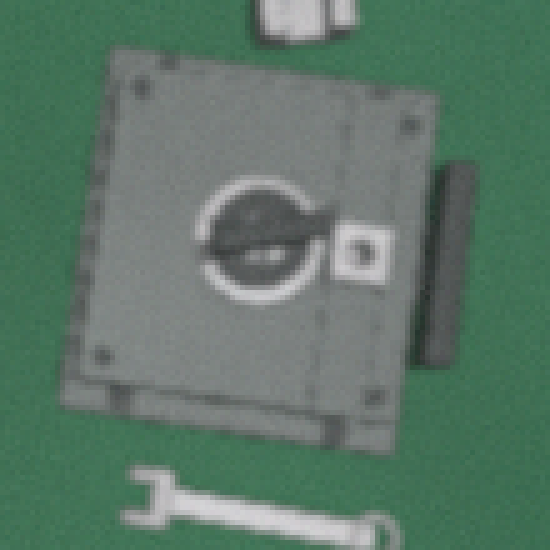

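View pics/c4.png

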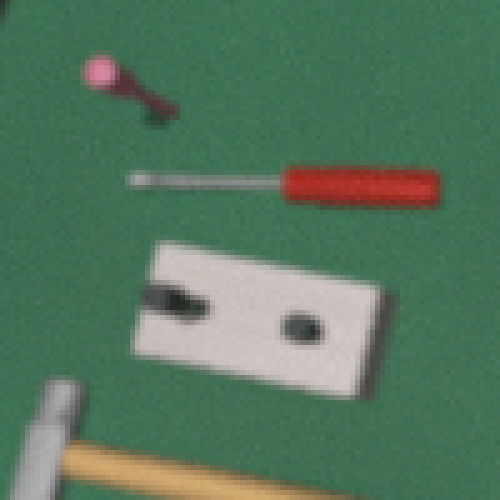

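Candidates for the long pin, in scene pixels:
- Tall dark-headed pin in the rack at (478,175). This matches the description.
- Short dark pin in the rack at (447,187).
- Pink look-alike at (502,220).

The crop confirms the tall dark-headed pin, with its head in the rack's +y hole. Now I'll compute positions.

```bash
cat > h.py <<'E'
import numpy as np,cv2
from bench import manip,effector,viewer
from scipy.spatial.transform import Rotation as R
CAL={n:viewer.get_calibration(n) for n in("scene","top")}
def Km(c):
    f=200/np.tan(np.radians(c["vfov"])/2); return np.array([[f,0,c["cx"]],[0,f,c["cy"]],[0,0,1.]])
def ray(n,p):
    c=CAL[n];u=cv2.undistortPoints(np.array([[p]],float),Km(c),c["dist_coeffs"])[0,0]
    d=R.from_quat(c["attitude"]).apply([u[0],u[1],1]);return c["eye"],d/np.linalg.norm(d)
def plane(n,p,z):
    o,d=ray(n,p);return o+d*(z-o[2])/d[2]
def tri(ps,pt):
    o1,d1=ray("scene",ps);o2,d2=ray("top",pt)
    A=np.array([d1,-d2]).T;s=np.linalg.lstsq(A,o2-o1,rcond=None)[0]
    a=o1+s[0]*d1;b=o2+s[1]*d2;return (a+b)/2,np.linalg.norm(a-b)
def proj(n,P):
    c=CAL[n];Rm=R.from_quat(c["attitude"]).inv()
    X=Rm.apply(np.atleast_2d(P)-c["eye"]);return cv2.projectPoints(X,np.zeros(3),np.zeros(3),Km(c),c["dist_coeffs"])[0][:,0]
def crop(n,x0,y0,w,h,f,name):
    im=viewer.get_image(n)[:,:,::-1];cv2.imwrite(f"pics/{name}.png",cv2.resize(im[y0:y0+h,x0:x0+w],None,fx=f,fy=f,interpolation=3));return im
E
python3 - <<'E'
from h import *
np.set_printoptions(precision=4,suppress=True)
ct=lambda x,y:(294.5+(x+.5)/5,169.5+(y+.5)/5) 
cs=lambda x,y:(229.5+(x+.5)/5,144.5+(y+.5)/5)
scr=[plane("top",ct(*p),.085) for p in [(140,88),(410,124),(103,356),(373,397)]]
print("top screws",np.array(scr),np.mean(scr,0))
scs=[plane("scene",cs(*p),.087) for p in [(217,97),(501,134),(108,251),(426,299)]]
print("scene screws",np.array(scs),np.mean(scs,0))
print("boss",plane("top",ct(362,252),.105),plane("scene",cs(205,149),.105))
print("ring",plane("top",ct(262,240),.087))
for e in [(205,250),(335,215)]: print("bar",plane("top",ct(*e),.167))
for e in [(232,65),(373,63)]: print("barS",plane("scene",cs(*e),.167))
c4=lambda x,y:(149.5+(x+.5)/5,159.5+(y+.5)/5)
c2=lambda x,y:(409.5+(x+.5)/5,154.5+(y+.5)/5)
print("rack top",[plane("top",c4(*p),.07) for p in [(157,243),(384,288),(357,396),(135,353)]])
print("rack sc",[plane("scene",c2(*p),.07) for p in [(118,153),(375,192),(372,262),(108,217)]])
print("head top scene", plane("scene",c2(346,60),.170)," base at rack ",plane("scene",c2(317,214),.07))
print("head top top", plane("top",c4(155,296),.170),plane("top",c4(190,304),.07))
print("junction",plane("scene",c2(329,140),.120))
E
```

```text
top screws [[ 0.6225 -0.0567  0.085 ]
 [ 0.6048 -0.2265  0.085 ]
 [ 0.4547 -0.0384  0.085 ]
 [ 0.4343 -0.2057  0.085 ]] [ 0.5291 -0.1318  0.085 ]
scene screws [[ 0.4373 -0.2092  0.087 ]
 [ 0.4551 -0.0394  0.087 ]
 [ 0.6065 -0.2282  0.087 ]
 [ 0.6253 -0.0587  0.087 ]] [ 0.531  -0.1339  0.087 ]
boss [ 0.5222 -0.1953  0.105 ] [ 0.5268 -0.1944  0.105 ]
ring [ 0.5292 -0.1351  0.087 ]
bar [ 0.5163 -0.0958  0.167 ]
bar [ 0.5391 -0.1718  0.167 ]
barS [ 0.5427 -0.173   0.167 ]
barS [ 0.5294 -0.1007  0.167 ]
rack top [array([0.5451, 0.3834, 0.07  ]), array([0.5209, 0.2412, 0.07  ]), array([0.4533, 0.2544, 0.07  ]), array([0.4763, 0.3925, 0.07  ])]
rack sc [array([0.4577, 0.2552, 0.07  ]), array([0.4773, 0.3953, 0.07  ]), array([0.5478, 0.3794, 0.07  ]), array([0.5252, 0.243 , 0.07  ])]
head top scene [0.5136 0.3502 0.17  ]  base at rack  [0.505  0.3582 0.07  ]
head top top [0.5057 0.3541 0.17  ] [0.5076 0.3606 0.07  ]
junction [0.5104 0.3529 0.12  ]
```

```bash
python3 - <<'E'
import cv2
s=cv2.imread("pics/scene0.png");t=cv2.imread("pics/top0.png")
def g(i,x,y,w,h,f):
    o=cv2.resize(i[y:y+h,x:x+w],None,fx=f,fy=f,interpolation=0)
    for k in range(0,w,5):
        cv2.putText(o,str(x+k),(k*f,8),0,.3,(0,255,255)); 
    for k in range(0,h,5): cv2.putText(o,str(y+k),(0,k*f+f//2+3),0,.3,(0,255,255))
    return o
cv2.imwrite("pics/d1.png",g(s,460,160,35,45,13)); cv2.imwrite("pics/d2.png",g(t,172,205,45,40,13))
cv2.imwrite("pics/d3.png",g(s,260,150,50,45,13)); cv2.imwrite("pics/d4.png",g(t,330,200,50,40,13))
E
```

```text
(no output)
```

View pics/d1.png

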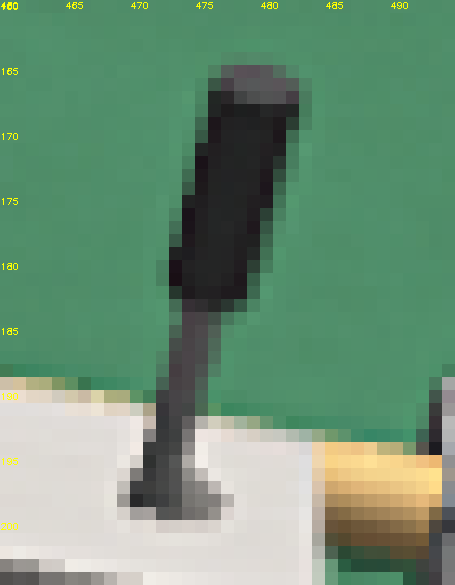

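View pics/d2.png

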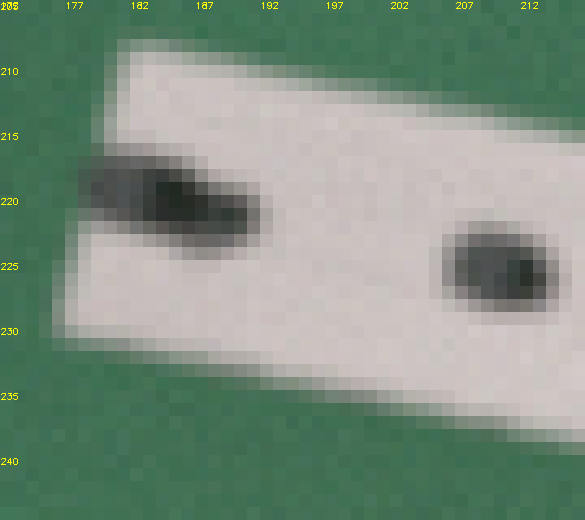

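View pics/d3.png

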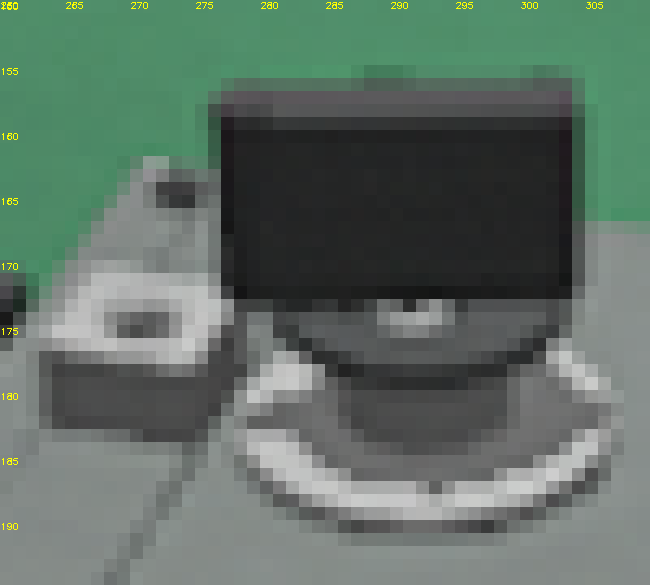

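View pics/d4.png

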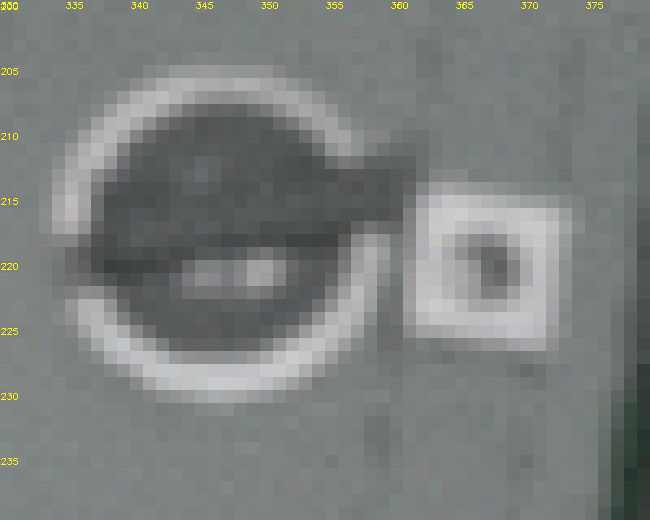

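```bash
python3 - <<'E'
from h import *
np.set_printoptions(precision=4,suppress=True)
print("boss/hole tri",tri((270.3,174),(367.2,219.9)),plane("top",(366.9,219.9),.105),plane("scene",(270.3,174),.105))
print("headtop tri",tri((479.3,166),(181.2,219.2)),plane("scene",(479.3,166),.17),plane("top",(181.2,219.2),.17))
h=np.array([.5065,.3535,.07])
print("exp hole",proj("scene",h),proj("top",h))
C=np.array([.530,-.133,0]);psi=-.113
for n in("scene","top"):
  print(n,"axis ring",proj(n,C+[0,0,.087]),"bartop",proj(n,C+[0,0,.167]))
  for th in(-1.27,-1.33,-1.39):
    d=np.array([np.cos(th),np.sin(th),0]);nn=np.array([-d[1],d[0],0])
    print(th,proj(n,[C+[0,0,.167]+a*d+b*nn for a in(-.033,.036) for b in(-.008,.008)]).round(1).tolist())
# lean options: head top / neck / at rack plane from candidate lean
for lx in(-.0,.02,.04):
  for ly in(-.05,-.03,-.01):
    P=[h+np.array([lx*(z-.07),ly*(z-.07),z-.07]) for z in(.17,.12,.07)]
    print(lx,ly,proj("scene",P).round(1).tolist(),proj("top",P).round(1).tolist())
E
```

```text
boss/hole tri (array([ 0.5227, -0.1961,  0.1037]), np.float64(0.00023538981129644397)) [ 0.5225 -0.195   0.105 ] [ 0.5248 -0.1957  0.105 ]
headtop tri (array([0.5048, 0.3534, 0.1672]), np.float64(0.0006911057857163338)) [0.5101 0.3522 0.17  ] [0.5046 0.3523 0.17  ]
exp hole [[471.3537 197.5622]] [[189.8932 220.816 ]]
scene axis ring [[292.6921 182.4112]] bartop [[291.9988 156.4233]]
-1.27 [[304.1, 154.2], [304.9, 157.0], [278.0, 156.0], [278.5, 158.8]]
-1.33 [[304.3, 154.5], [304.8, 157.3], [278.1, 155.6], [278.3, 158.4]]
-1.39 [[304.5, 154.8], [304.7, 157.7], [278.3, 155.2], [278.1, 158.1]]
top axis ring [[346.3387 217.3081]] bartop [[348.354  215.3006]]
-1.27 [[338.3, 220.9], [336.8, 215.7], [360.9, 214.6], [359.4, 209.4]]
-1.33 [[338.0, 220.3], [336.8, 215.0], [360.9, 215.4], [359.7, 210.1]]
-1.39 [[337.7, 219.7], [336.8, 214.3], [360.9, 216.1], [360.0, 210.8]]
-0.0 -0.05 [[477.6, 165.2], [474.4, 181.8], [471.4, 197.6]] [[182.6, 218.6], [186.4, 219.7], [189.9, 220.8]]
-0.0 -0.03 [[478.4, 165.3], [474.8, 181.8], [471.4, 197.6]] [[181.9, 218.6], [186.0, 219.7], [189.9, 220.8]]
-0.0 -0.01 [[479.2, 165.3], [475.2, 181.8], [471.4, 197.6]] [[181.2, 218.5], [185.7, 219.7], [189.9, 220.8]]
0.02 -0.05 [[477.8, 165.6], [474.5, 182.0], [471.4, 197.6]] [[182.6, 217.9], [186.4, 219.4], [189.9, 220.8]]
0.02 -0.03 [[478.5, 165.7], [474.9, 182.0], [471.4, 197.6]] [[181.9, 217.9], [186.0, 219.4], [189.9, 220.8]]
0.02 -0.01 [[479.3, 165.7], [475.3, 182.0], [471.4, 197.6]] [[181.2, 217.9], [185.7, 219.4], [189.9, 220.8]]
0.04 -0.05 [[477.9, 166.0], [474.6, 182.2], [471.4, 197.6]] [[182.7, 217.2], [186.4, 219.1], [189.9, 220.8]]
0.04 -0.03 [[478.7, 166.0], [474.9, 182.2], [471.4, 197.6]] [[182.0, 217.2], [186.1, 219.1], [189.9, 220.8]]
0.04 -0.01 [[479.5, 166.1], [475.3, 182.2], [471.4, 197.6]] [[181.3, 217.2], [185.7, 219.1], [189.9, 220.8]]
```

```bash
cat >> h.py <<'E'
def down(a):
    c,s=np.cos(a),np.sin(a);return R.from_matrix(np.array([[c,s,0],[s,-c,0],[0,0,-1.]])).as_quat()
AX=np.array([.530,-.134,0]);TH=-1.35
E
python3 - <<'E'
from h import *
np.set_printoptions(precision=3,suppress=True)
print(R.from_quat(manip.current_tcp_rot()).as_matrix(), manip.current_force(),manip.current_wrist_torque())
for base in (TH+np.pi/2,TH-np.pi/2):
  for k in(-2.1,-1.5,-.7,0,.5,.9,1.3):
    q=manip.solve_ik([.53,-.134,.132],down(base+k)); print(round(base+k,2),k,q)
E
```

```text
[[ 0.425 -0.905 -0.001]
 [-0.905 -0.425  0.002]
 [-0.002 -0.    -1.   ]] [-0.038  0.044  0.9  ] [ 0.013 -0.033  0.004]
-1.88 -2.1 [ 0.596  0.447 -0.494  1.893  0.272  0.868 -1.914]
-1.28 -1.5 [ 0.733  0.489 -0.674  1.888  0.385  0.897 -1.408]
-0.48 -0.7 [ 0.823  0.528 -0.799  1.886  0.47   0.925 -0.678]
0.22 0 [ 0.899  0.573 -0.91   1.884  0.55   0.958 -0.044]
0.72 0.5 [ 0.932  0.597 -0.961  1.883  0.59   0.976  0.425]
1.12 0.9 [ 0.933  0.597 -0.962  1.883  0.59   0.977  0.824]
1.52 1.3 [ 0.954  0.615 -0.996  1.882  0.617  0.99   1.203]
-5.02 -2.1 [ 0.94   0.603 -0.973  1.882  0.599  0.981  0.959]
-4.42 -1.5 [ 0.994  0.652 -1.063  1.881  0.672  1.02   1.501]
-3.62 -0.7 [ 1.109  0.829 -1.302  1.878  0.883  1.169  2.143]
-2.92 0 [-0.062  0.415  0.322  1.916 -0.173  0.838 -2.57 ]
-2.42 0.5 [ 0.517  0.431 -0.394  1.895  0.214  0.856 -2.407]
-2.02 0.9 [ 0.573  0.442 -0.465  1.894  0.255  0.864 -2.041]
-1.62 1.3 [ 0.653  0.462 -0.568  1.891  0.317  0.878 -1.694]
```

```bash
python3 - <<'E'
from h import *
np.set_printoptions(precision=3,suppress=True)
a=TH+np.pi/2
p=manip.current_tool_pos()
manip.servo_line([p[0],p[1],.32],vel=.25)
manip.move_pose([AX[0],AX[1],.26],down(a)); print(manip.current_clock())
manip.servo_line([AX[0],AX[1],.135],vel=.15)
print(manip.current_clock(),manip.current_tool_pos(),manip.current_q(),manip.current_force(),manip.current_wrist_torque(),manip.current_finger_gap())
crop("scene",230,80,120,150,4,"e1");crop("top",290,160,120,120,4,"e2")
E
```

```text
2.5167
3.5 [ 0.531 -0.134  0.136] [ 0.888  0.559 -0.893  1.881  0.531  0.957 -0.028] [ 0.181 -1.005 -0.111] [-0.005 -0.09  -0.007] 0.09167102829714495
```

View pics/e1.png

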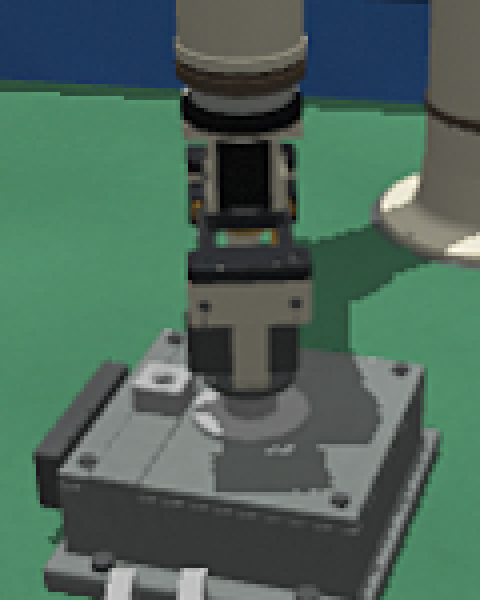

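The gripper is over the bar, with its fingers in front of it and behind it. Next I'll close and turn anticlockwise while watching the torque.

```bash
python3 - <<'E'
from h import *
np.set_printoptions(precision=3,suppress=True)
effector.close(f_grip=12)
print(manip.current_clock(),manip.current_finger_gap(),manip.current_tool_pos(),manip.current_force(),manip.current_wrist_torque(),manip.current_q()[6])
effector.close(f_grip=50)
print(manip.current_clock(),manip.current_finger_gap(),manip.current_tool_pos(),manip.current_force(),manip.current_wrist_torque())
q=np.array(manip.current_q());q0=q[6]
for i in range(1,14):
    q[6]=q0+.105*i; manip.movej(q)
    t=manip.current_wrist_torque();print(i,round(manip.current_q()[6]-q0,3),t[2].round(3),np.linalg.norm(manip.current_force()).round(1),manip.current_clock())
    if abs(t[2])>.6: break
E
```

```text
4.7583 0.016252451764167657 [ 0.53  -0.134  0.135] [ 1.603  0.46  -0.818] [-0.021 -0.317 -0.128] -0.028210883320718597
4.975 0.015706988373961586 [ 0.53  -0.134  0.135] [ 1.395 -0.876 -2.686] [ 0.035 -0.434 -0.163]
1 0.102 -0.072 3.5 5.225
2 0.206 0.073 2.5 5.475
3 0.31 0.153 2.9 5.725
4 0.414 -0.106 3.6 5.975
5 0.519 -0.149 3.5 6.225
6 0.624 -0.006 4.0 6.475
7 0.729 0.169 4.7 6.725
8 0.834 -0.123 5.3 6.975
9 0.939 -0.097 6.7 7.225
10 1.044 -0.002 5.9 7.475
11 1.149 0.172 7.1 7.725
12 1.255 -0.069 6.3 7.975
13 1.357 -1.397 6.5 8.225
```

```bash
python3 - <<'E'
from h import *
np.set_printoptions(precision=3,suppress=True)
q=np.array(manip.current_q());q0=-.0282
for k in list(np.arange(1.28,-.80,-.105))+[-.82,-.85,-.89]:
    q[6]=q0+k; manip.movej(q)
    t=manip.current_wrist_torque();print(round(manip.current_q()[6]-q0,3),t[2].round(3),np.linalg.norm(manip.current_force()).round(1),manip.current_clock())
E
```

```text
1.278 -0.214 7.2 8.475
1.178 0.126 5.2 8.725
1.075 0.023 4.9 8.975
0.97 -0.049 4.9 9.225
0.866 -0.192 5.1 9.475
0.761 0.148 4.1 9.725
0.656 0.034 5.3 9.975
0.551 -0.108 5.5 10.225
0.446 -0.223 4.4 10.475
0.341 0.155 4.0 10.725
0.236 0.073 5.5 10.975
0.131 -0.054 4.8 11.225
0.026 -0.205 5.5 11.475
-0.079 0.151 5.1 11.725
-0.184 0.018 5.4 11.975
-0.289 -0.084 5.4 12.225
-0.394 -0.269 5.4 12.475
-0.499 0.179 5.4 12.725
-0.604 0.055 6.6 12.975
-0.709 -0.158 5.9 13.225
-0.814 -0.251 6.2 13.475
-0.846 -0.07 7.3 13.725
-0.887 0.229 6.4 13.975
```

Six wells counted, from click 0 to click 5. The fifth is at about -0.86, so I'll release there and look.

```bash
python3 - <<'E'
from h import *
np.set_printoptions(precision=3,suppress=True)
q=np.array(manip.current_q());q[6]=-.0282-.858;manip.movej(q);print(manip.current_wrist_torque())
effector.open_jaws()
p=manip.current_tool_pos();manip.servo_line([p[0],p[1],.30],vel=.2)
h=[.506,.353];a=-.168+np.pi/2
for k in(0,-np.pi/2,np.pi/2,np.pi):print(k,manip.solve_ik([*h,.30],down(a+k)),manip.solve_ik([*h,.12],down(a+k)))
print(manip.current_clock())
crop("scene",210,130,160,120,4,"f1")
E
```

```text
[ 0.806 -0.464  0.049]
0 [ 0.135  0.62  -1.193  1.537  0.582  1.383  0.299] [ 0.016  0.742 -0.963  1.713  0.688  1.063  0.224]
-1.5707963267948966 [ 0.163  0.665 -1.268  1.536  0.639  1.413 -1.313] [-0.042  0.695 -0.863  1.714  0.607  1.022 -1.289]
1.5707963267948966 [ 0.174  0.686 -1.3    1.536  0.664  1.428  1.81 ] [ 0.167  0.975 -1.306  1.708  0.988  1.275  1.603]
3.141592653589793 [-0.664  0.349  0.015  1.564 -0.005  1.228 -2.387] [-0.664  0.526  0.015  1.737 -0.01   0.879 -2.384]
16.4667
```

View pics/f1.png

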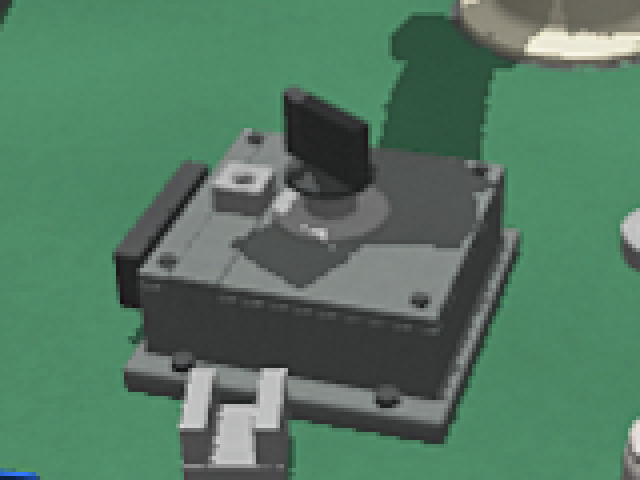

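```bash
python3 - <<'E'
from h import *
np.set_printoptions(precision=4,suppress=True)
print("pink base",plane("scene",(492.3,250.5),0),"head tri",tri((508,198.5),(169.9,173.8)))
E
```

```text
pink base [0.6386 0.3987 0.    ] head tri (array([0.6385, 0.3967, 0.1589]), np.float64(0.00031271729565624266))
```

```bash
python3 - <<'E'
from h import *
np.set_printoptions(precision=4,suppress=True)
a=-.168;x,y=.506,.353
manip.move_pose([x,y,.30],down(a))
manip.servo_line([x,y,.128],vel=.2)
print(manip.current_clock(),manip.current_tool_pos(),manip.current_force())
crop("scene",410,110,120,110,5,"g1")
E
```

```text
19.3 [0.5066 0.3538 0.1294] [ 1.0324 -0.9862  0.5127]
```

View pics/g1.png

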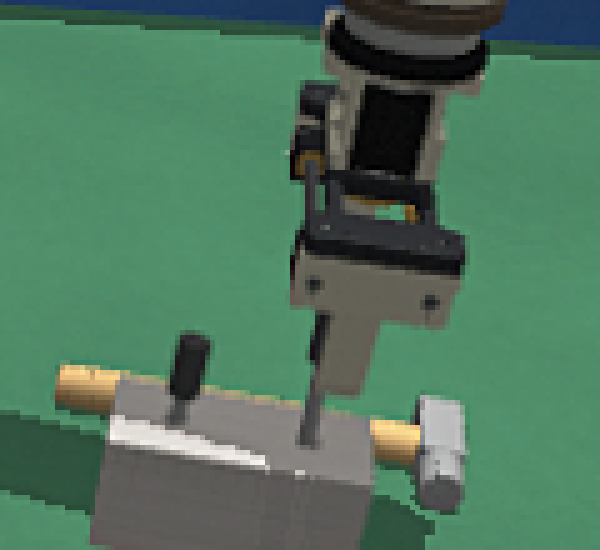

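```bash
python3 - <<'E'
from h import *
np.set_printoptions(precision=4,suppress=True)
effector.close(f_grip=30)
print(manip.current_clock(),manip.current_finger_gap(),manip.current_tool_pos(),manip.current_force())
p=manip.current_tool_pos()
manip.servo_line([p[0],p[1],.335],vel=.2)
print(manip.current_clock(),manip.current_finger_gap(),manip.current_tool_pos(),manip.current_force())
manip.move_pose([.5237,-.1955,.335],down(.5))
print(manip.current_clock(),manip.current_finger_gap(),manip.current_tool_pos(),R.from_quat(manip.current_tcp_rot()).as_matrix()[:,2])
crop("scene",210,60,160,150,4,"g2");crop("top",310,160,120,120,5,"g3")
E
```

```text
20.4917 0.017757265056104587 [0.506 0.353 0.128] [-0.7583  0.0072  0.3832]
21.675 0.017497272776359787 [0.5057 0.3523 0.3337] [-0.8482  0.1712 -0.4214]
23.6583 0.017699211999875356 [ 0.524  -0.1943  0.3351] [ 0.0003  0.0004 -1.    ]
```

View pics/g2.png

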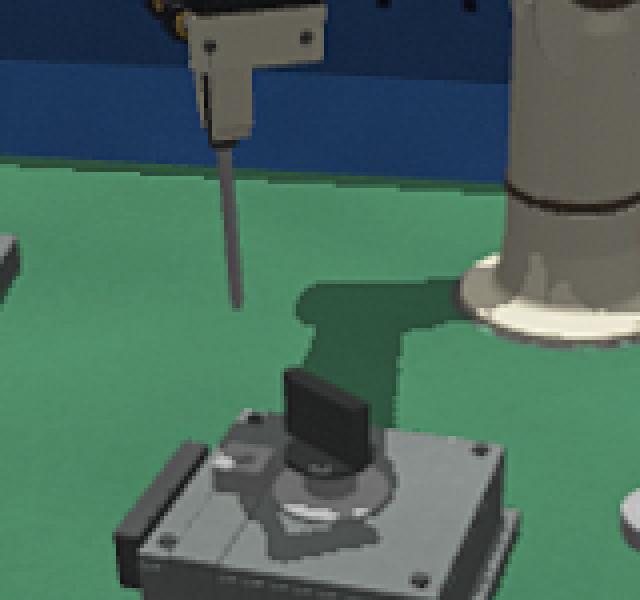

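View pics/g3.png

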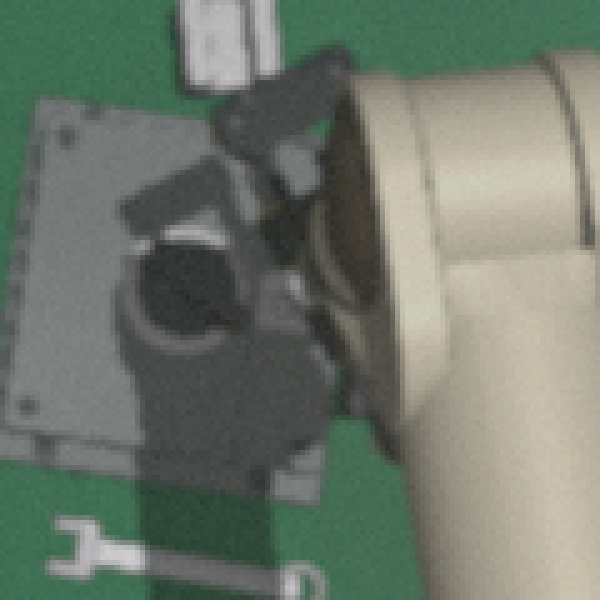

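```bash
python3 - <<'E'
from h import *
np.set_printoptions(precision=4,suppress=True)
im=cv2.imread("pics/g2.png")
p=manip.current_tool_pos()
print("exp tip,neck",proj("scene",[[p[0],p[1],.217],[p[0],p[1],.327]]))
full=viewer.get_image("scene")
# shaft columns: dark vs green/blue, per-row centroid
g=full.astype(int)
for r in range(97,140,3):
    row=g[r,255:285]; sat=row.max(1)-row.min(1); w=np.clip(45-sat,0,45)
    print(r,(np.arange(255,285)*w).sum()/max(w.sum(),1),w.sum(), end=' | ')
o=cv2.resize(full[90:142,255:285,::-1],None,fx=11,fy=11,interpolation=0)
for k in range(0,52,5): cv2.putText(o,str(90+k),(0,k*11+8),0,.3,(0,255,255))
for k in range(0,30,5): cv2.putText(o,str(255+k),(k*11,8),0,.3,(0,255,255))
cv2.imwrite("pics/g4.png",o)
print(plane("scene",(269.2,136.6),.217),plane("scene",(266.5,97.7),.327))
print("hole from scene", plane("scene",(270.3,174.3),.105))
E
```

```text
exp tip,neck [[268.6602 136.5445]
 [266.3322  95.6485]]
97 265.53614457831327 166 | 100 265.78169014084506 142 | 103 268.0812182741117 394 | 106 266.3103448275862 145 | 109 266.6616541353383 133 | 112 266.74264705882354 136 | 115 267.0894308943089 123 | 118 267.3076923076923 143 | 121 267.5846153846154 130 | 124 267.88235294117646 119 | 127 268.1544715447154 123 | 130 268.35820895522386 134 | 133 268.5230769230769 130 | 136 270.9130434782609 92 | 139 284.0 1 | [ 0.5242 -0.1928  0.217 ] [ 0.5381 -0.1904  0.327 ]
hole from scene [ 0.5264 -0.1953  0.105 ]
```

View pics/g4.png

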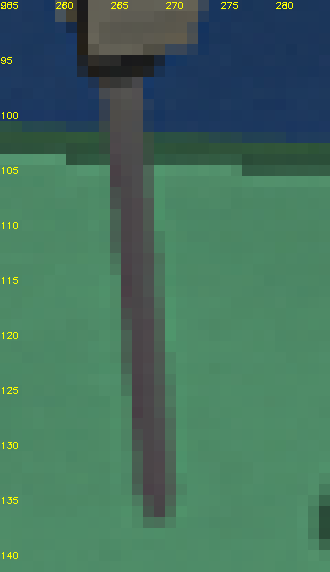

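```bash
python3 - <<'E'
from h import *
np.set_printoptions(precision=4,suppress=True)
manip.servo_line([.524,-.1953,.228],vel=.15)
print(manip.current_clock(),manip.current_tool_pos(),manip.current_force())
full=viewer.get_image("scene")
x,y,w,h,f=245,120,60,70,8
o=cv2.resize(full[y:y+h,x:x+w,::-1],None,fx=f,fy=f,interpolation=0)
for k in range(0,h,5): cv2.putText(o,str(y+k),(0,k*f+7),0,.3,(0,255,255))
for k in range(0,w,5): cv2.putText(o,str(x+k),(k*f,8),0,.3,(0,255,255))
cv2.imwrite("pics/i1.png",o)
E
```

```text
24.675 [ 0.5247 -0.1951  0.2289] [ 0.1098  0.4325 -1.4678]
```

View pics/i1.png

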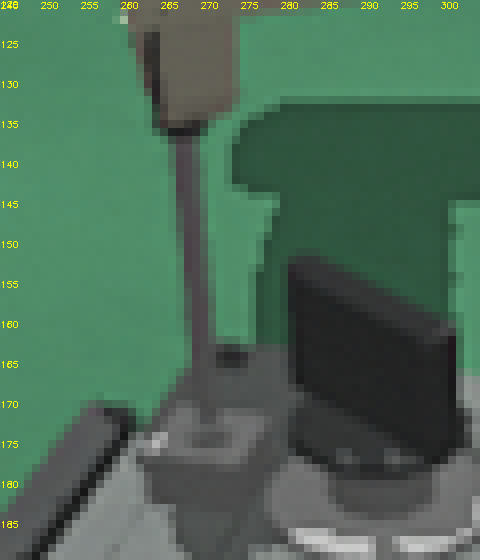

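The tip at (269.8,172) is directly over the hole at (270,174). Descending in steps with force checks.

```bash
cat >> h.py <<'E'
def descend(x,y,zs,fmax,vel=.08):
    for z in zs:
        manip.servo_line([x,y,z],vel=vel)
        f=np.array(manip.current_force());p=np.array(manip.current_tool_pos())
        print(round(z,4),p.round(4),f.round(1),np.array(manip.current_wrist_torque()).round(2),round(manip.current_finger_gap(),4),manip.current_clock())
        if abs(f[2])>fmax or np.hypot(f[0],f[1])>8: print("STOP");return False
    return True
E
python3 - <<'E'
from h import *
descend(.524,-.1953,[.223,.219,.215,.211,.207,.20,.193,.187],8)
E
```

```text
0.223 [ 0.524  -0.1954  0.2231] [ 0.7 -0.7 -0.3] [-0.07 -0.12  0.  ] 0.0171 24.975
0.219 [ 0.5238 -0.1954  0.2187] [-0.4  0.5 -0.3] [ 0.04 -0.12  0.03] 0.0175 25.225
0.215 [ 0.5238 -0.1953  0.2147] [ 0.   0.3 -0.9] [-0.   -0.13  0.02] 0.0175 25.475
0.211 [ 0.5238 -0.1953  0.2107] [-0.3 -0.4 -0.5] [ 0.01 -0.17  0.01] 0.0173 25.725
0.207 [ 0.5238 -0.1953  0.2067] [-0.6  0.  -1.1] [-0.04 -0.16  0.02] 0.0176 25.975
0.2 [ 0.5236 -0.1953  0.1994] [-0.6 -0.1 -0.3] [ 0.05 -0.14  0.  ] 0.0177 26.225
0.193 [ 0.5236 -0.1952  0.1924] [-0.5 -0.4 -1. ] [ 0.03 -0.16 -0.04] 0.0174 26.475
0.187 [ 0.5238 -0.1953  0.1866] [ 0.5 -0.3 -0.9] [-0.01 -0.21  0.04] 0.0175 26.725
```

```bash
python3 - <<'E'
from h import *
if descend(.524,-.1953,[.182,.178,.173,.169,.166],7):
    descend(.524,-.1953,[.163,.161,.159,.157,.156,.155],26)
    crop("scene",210,100,160,130,4,"j1")
E
```

```text
0.182 [ 0.5238 -0.1953  0.1817] [ 0.3 -0.4 -1.2] [ 0.01 -0.1   0.03] 0.0175 26.975
0.178 [ 0.5238 -0.1953  0.1778] [ 0.  -0.1 -0.1] [ 0.05 -0.15 -0.01] 0.0176 27.225
0.173 [ 0.5237 -0.1953  0.1726] [-0.5 -0.3 -0.4] [-0.06 -0.15 -0.01] 0.0174 27.475
0.169 [ 0.5238 -0.1953  0.1687] [ 0.  -0.1 -0. ] [ 0.02 -0.11  0.05] 0.0174 27.725
0.166 [ 0.5239 -0.1953  0.1658] [ 0.3 -0.8 -0.6] [ 0.04 -0.15  0.02] 0.0174 27.975
0.163 [ 0.5247 -0.1954  0.1638] [-1.4  0.   7.2] [-0.01  0.25  0.01] 0.0173 28.225
0.161 [ 0.5247 -0.1954  0.162 ] [-0.9 -0.4  6. ] [ 0.02  0.32 -0.01] 0.0174 28.475
0.159 [ 0.5248 -0.1954  0.1602] [-1.5  0.3  7.6] [-0.02  0.43  0.03] 0.0174 28.725
0.157 [ 0.5248 -0.1954  0.1581] [-0.9 -0.7  9.8] [ 0.01  0.42 -0.06] 0.0176 28.975
0.156 [ 0.5248 -0.1954  0.1574] [-1.   0.2  9.2] [-0.03  0.47 -0.04] 0.0178 29.225
0.155 [ 0.5248 -0.1954  0.1564] [-2.1 -0.3 10. ] [0.   0.5  0.01] 0.0177 29.475
```

View pics/j1.png

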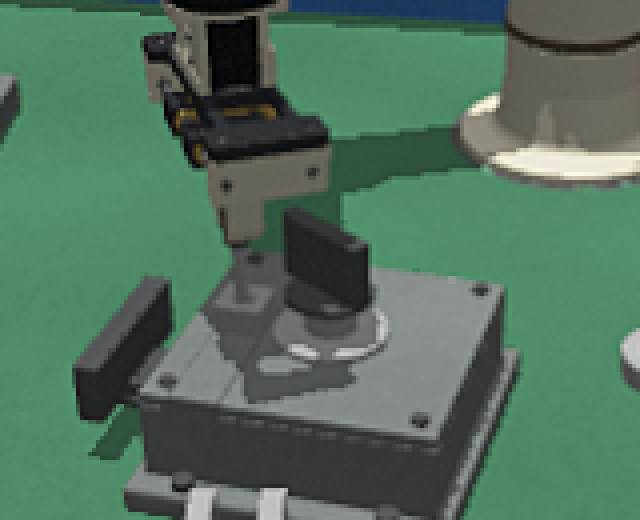

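The clamp bar has sprung out, with a clear gap at about (150,350) in the crop. I'll ease up to unload the latch, then release and retreat.

```bash
python3 - <<'E'
from h import *
manip.servo_line([.524,-.1953,.166],vel=.04)
print(np.array(manip.current_force()).round(1))
effector.open_jaws();manip.sleep(.2)
print(manip.current_clock(),manip.current_finger_gap(),manip.current_force())
manip.servo_line([.524,-.1953,.32],vel=.12)
manip.servo_line([.40,-.40,.38],vel=.25);manip.sleep(.5)
print(manip.current_clock())
crop("scene",210,100,160,130,4,"k1");crop("top",290,160,140,120,4,"k2")
crop("scene",0,0,640,400,1,"k3")
E
```

```text
[ 0.3 -1.  -1.3]
31.4 0.09171347116615337 [-0.21152094  0.18729987 -0.53728114]
34.4667
```

View pics/k1.png

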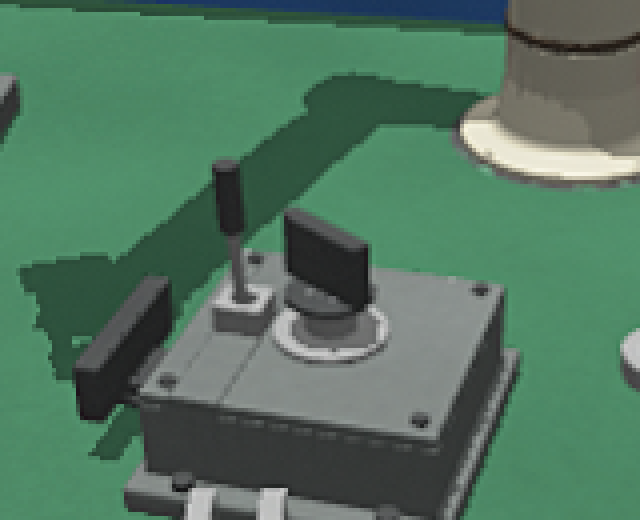

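View pics/k2.png

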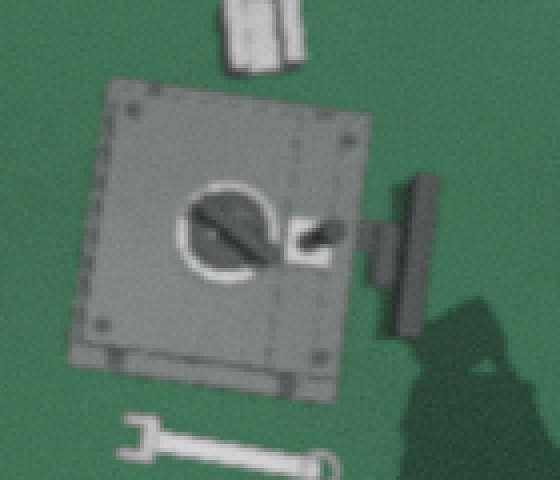

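View pics/k3.png

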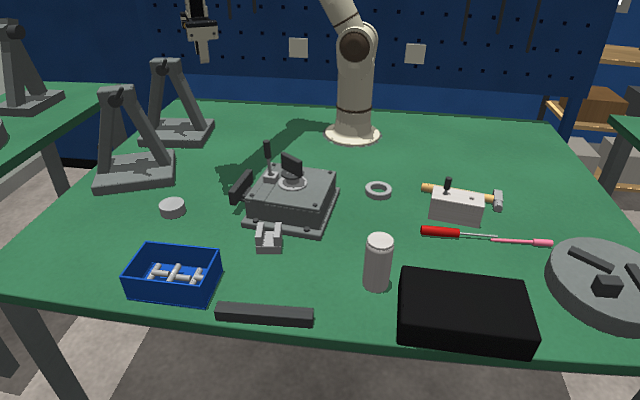

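The pin stands in the hole, the clamp is open and the dial hasn't moved. But the pink look-alike, upright at the start, is now lying near (520,240). It was already missing from crop g1 at 19.3 s. I'll check whether anything else moved.

```bash
python3 - <<'E'
from h import *
a=cv2.imread("pics/scene0.png");b=cv2.imread("pics/k3.png")
t=viewer.get_image("top")[:,:,::-1];t0=cv2.imread("pics/top0.png")
o=np.vstack([np.hstack([cv2.resize(x[160:260,410:560],None,fx=2.6,fy=2.6,interpolation=3) for x in(a,b)]),np.hstack([cv2.resize(x[150:275,140:290],None,fx=2.6,fy=2.6,interpolation=3) for x in(t0,t)])])
cv2.imwrite("pics/l1.png",o)
print(manip.current_clock())
def cen(im,f):
    h=cv2.cvtColor(im,cv2.COLOR_BGR2HSV);m=f(h);ys,xs=np.nonzero(m);return xs.mean().round(2),ys.mean().round(2),len(xs)
red=lambda h:((h[...,0]<6)|(h[...,0]>176))&(h[...,1]>190)&(h[...,2]>80)
for n,x in(("s0",a),("s1",b),("t0",t0),("t1",t)):print(n,cen(x,red))
E
```

```text
34.6667
s0 (np.float64(439.36), np.float64(230.91), 334)
s1 (np.float64(439.48), np.float64(230.93), 337)
t0 (np.float64(220.47), np.float64(196.59), 93)
t1 (np.float64(220.34), np.float64(196.65), 93)
```

View pics/l1.png

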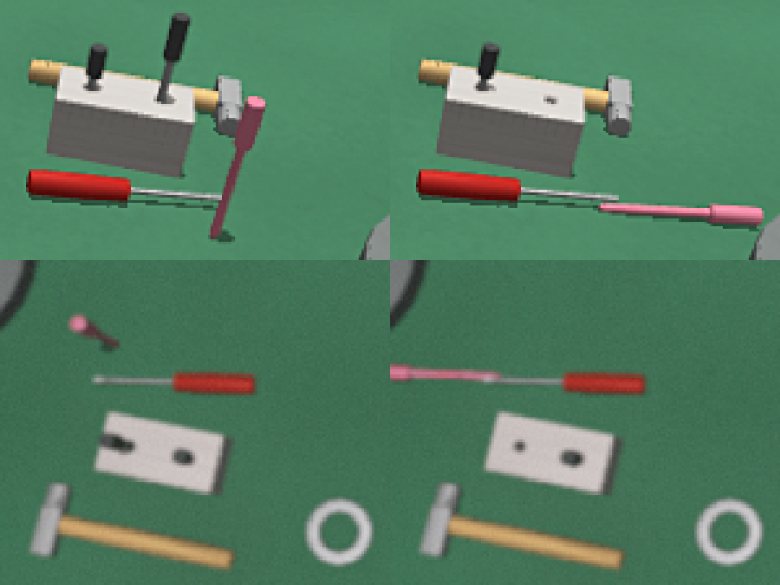

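Nothing else moved. My gripper stayed well clear of the pink pin (its body ended at about x 0.60, above z 0.19; the pin was at x 0.64 with its top at 0.16). It was balanced on its tapered tip, so it most likely fell by itself. The instruction is to leave it alone, so I'm handing in.

```bash
python3 - <<'E'
from bench import manip
manip.hand_in();print(manip.current_clock())
E
```

```text
the job is handed in; nothing more can be done
the job is handed in; nothing more can be done
```

The job is done and handed in at about 35 s of the 72 s allowed, but the pink look-alike pin fell over during the run.

- **Dial:** I turned it anticlockwise until the torque jumped to 1.4 N m at the stop. I then turned it clockwise five clicks, counting each detent by torque, and released it at the fifth.
- **Latch and clamp:** The long pin met no resistance where the shutter would block it. It reached the latch at the expected depth and pushed down at about 10 N. The picture shows the clamp bar sprung open.
- **Pin:** I unloaded the latch before opening the gripper. The last pictures show the pin standing free in the hole, with the dial unmoved.
- **Surroundings:** The short pin, mallet, wrench, screwdriver, spacer and V-block look unmoved. I only measured the screwdriver's position, which was unchanged.

**Failed check:** the pink pin stood on its tip at the start and now lies by the screwdriver. It was already down at 19 s, before I gripped the long pin. My planned motion kept well clear of it and the force readings I took showed no contact. It most likely toppled by itself, but I have no picture of it falling. I left it where it lay, as instructed.

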